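# Oil the grinder guard's sagging bolt and hold its gate ajar

## Task

Give the stuck bolt of the grinder guard some oil: push the red cap of the clamped oil can right down and let it spring back up. Then take the bolt's upright red handle, lift the sagging bolt so that its nose rides over the bent lip of the keeper while you draw it back towards the hinge, without forcing it against the keeper, and pull the gate open towards you by the same handle until its free edge stands about 10 cm from its post. Finish still gripping the handle, with the bolt drawn back and the gate held steady there against its closing spring, and leave the other things on the bench where they are.

Things in the scene. Friction and masses are not known exactly. Their poses are not given: they have to be found in the camera images.
- guard: Fixed open-topped fence round a bench grinder: yellow steel posts 200 mm high, dark mesh, 370 mm wide, 270 mm deep. Origin on the bench under the middle of the closed gate; x points into the fence (the gate opens to -x), y towards the hinge, z up. Of its front only the bolt's handle stands higher than 216 mm.
- gate (a joint): Blue framed mesh gate in the guard's front, 300 mm wide, 20 mm thick, 200 mm high, hinged about a vertical axis at gate_hinge. 0 = shut; grows (rad) to 0.9 as its free edge swings out to the guard's -x; its free edge is 100 mm out at 0.335 rad. A spring pulls it shut with 0.3 N m when shut, about 0.64 N m at that opening.
- gate_hinge (a point): Fixed point on the vertical hinge axis of the gate, at the gate's top (200 mm high), 150 mm to the guard's +y of its origin. Axes as the guard.
- gate_edge (a point): Top of the gate's free edge, 300 mm from the hinge axis. Axes turn with the gate.
- bolt: Steel bolt on the gate's outer face: a rod 12 mm thick, 240 mm long, 32 mm out from the gate's middle plane, its axis 175 mm above the bench when down. It slides along the gate and can rise 22 mm in tall guide staples, where it sags by its weight (3 to 4 N). Carries the red handle and the nose. Origin on the rod's axis at the handle's foot; y along the rod towards the hinge; z up.
- bolt_handle (a point): Middle of the grip of the bolt's upright red handle, on its axis: a round post 18 mm thick, its top 22 mm above this point, which is 60 mm above the rod's axis (235 mm above the bench when the bolt is down). Free above 216 mm all round; gripped from above at any yaw. Axes as the bolt.
- bolt_nose (a point): Middle of the underside of the downturned nose at the rod's free end: 8 mm thick along the rod, 10 mm wide, reaching 24 mm below the rod's axis, 104 mm from the handle's axis. Axes as the bolt.
- keeper_lip (a point): Top middle of the keeper's bent-up lip, 163 mm above the bench, 6 mm thick along the bolt. With the bolt shut and down the nose hangs behind it, 12 mm below the lip's top and about 8 mm from it; it passes when raised more than 12 mm, and is clear when drawn back 22 mm. Axes as the guard.
- keeper: Rusty brown keeper fixed to the post beside the gate's free edge: lip, floor, back, and a front plate 4 mm thick, 36 mm long, up to 216 mm high, which keeps the gate shut while the bolt is in it. Its origin is the guard's; see keeper_lip.
- bolt_pull (a joint): How far the bolt is drawn back along the gate towards the hinge, 0 (shut) to 0.050 m; at the start 0 to 4 mm. A spring pushes it shut with 2 N, 4.5 N when drawn fully.
- bolt_lift (a joint): How far the bolt is raised, 0 (sagging, as at the start) to 0.022 m; it falls back by its own weight.
- oil_can: Yellow aerosol can with a blue band, 53 mm in diameter, fixed upright in a grey cup on a screwed-down 85 mm plate. Origin under its middle on the bench, z up, x the way its red straw points.
- oil_cap_top (a point): Middle of the top of the can's red sprung cap, 28 mm in diameter, 192 mm above the bench when up. The thin red straw sticks out sideways from it.
- oil_cap (a joint): How far the can's cap is pressed down, 0 (up) to 0.006 m (fully down); a spring resists with 2 N at first, 5.5 N when down.
- cleaner: Loose bystander: white bottle with blue cap, 66 mm in diameter, 190 mm high, near the oil can. Origin under its middle.
- wrench: Loose bystander: steel wrench lying flat. Origin under its middle.
- screwdriver: Loose bystander: screwdriver lying flat. Origin under its middle.
- tape: Loose bystander: black ring of tape, 100 mm across, 24 mm high. Origin under its middle.
- jar: Loose bystander: amber jar, 72 mm in diameter, 85 mm high. Origin under its middle.
- mug: Loose bystander: blue mug, 82 mm in diameter, 95 mm high. Origin under its middle.
- hammer: Loose bystander: hammer lying flat. Origin under its middle.

How it is judged:
On the way, in this order (a step that is already met when the one before it is completed fails the run):
1. the oil can's cap is pressed down while the bolt is still shut (value of joint oil_cap above 0.004 m and value of joint bolt_pull below 0.01 m), for 0.1 s.
2. the cap has sprung back up, the bolt still shut (value of joint oil_cap below 0.001 m and value of joint bolt_pull below 0.01 m), for 0.1 s.
3. the bolt is raised as it is drawn over the lip (value of joint bolt_lift above 0.0105 m and value of joint bolt_pull above 0.011 m and value of joint gate below 0.06 rad), for 0.02 s.
4. the gate stands ajar, its free edge about 10 cm out (value of joint gate between 0.235 and 0.45 rad), for 0.2 s.
At the end, for the whole second after the job is handed in: The gate is held still with its free edge 70 to 134 mm from its shut place (0.235 to 0.45 rad), the bolt drawn back at least 15 mm, the fingers still gripping the bolt with at least 4 N, and the can's cap up (all of step 4 and value of joint bolt_pull above 0.015 m and value of joint oil_cap below 0.001 m and velocity of joint gate between -0.05 and 0.05 rad/s and contact force between the fingers and bolt above 4 N); the arm keeps its last pose, push and grip.
It fails at once if the bolt is forced against the keeper with more than 30 N (contact force between bolt and keeper above 30 N).
It fails at once if a bystander is disturbed by more than 30 mm (distance of any of cleaner, wrench, screwdriver, tape, jar, mug, hammer from where it was at the start of the episode above 0.03 m).
It also fails if it takes over 45 s, if anything falls off the work surface, if the arm or the gripper's body presses on something with over 40 N, if the wrist force passes 120 N, or if a joint passes its speed limit or range.

## Robot

A 6-joint arm with a two-finger parallel gripper is mounted at the origin on the work surface. World frame = base frame: x ahead of the robot, y to its left, z up, the work surface at z = 0. Lengths are in m, angles in rad, forces in N, time in s.
With the tool pointing down it reaches from about 0.425 to 0.95 m from the base axis. Payload 3.5 kg.
Tool frame: the origin (TCP) lies at the very end of the fingers, on their centre line; the grasp point (between the pads) lies 19 mm behind it; z points along the fingers, y is the line along which they close (so a half turn about z gives the same grasp; the last joint's range is limited). The gripper opens to 85 mm and grips with 20 to 120 N. Pads are 22 mm wide; open, the fingers measure 114 mm over their backs; the gripper's body (76 mm by 85 mm) begins 54 mm behind the grasp point. The pads swing forward as they close: fully open they stand 13 mm farther back than shut.
Start: joints at [1.075, 0.286, 1.577, -0, 1.279, -0.15], TCP at [0.229, 0.635, 0.231] pointing down, gripper open.
Joint ranges: [-2.77, 2.77], [-0.9, 2.22], [0.21, 2.48], [-1.53, 4.67], [0.24, 2.81], [-2.84, 2.84]. Speed limits (rad/s): [2.79, 2.79, 3.14, 3.14, 3.14, 3.14].

## Interface

Orientations are given as a unit quaternion [x, y, z, w].
In Python, from plant import ctrl, imaging, ticket, get_state gives the robot as it stands (ctrl), with the cameras (imaging), the readings as plain functions and the job (ticket).
- The arm moves only by the tool nudge_tcp, called after "Request:" as name(argument=value, ...) on one line, values as JSON. Schema: {"type":"object","properties":{"steps":{"type":"object","properties":{"tx":{"type":"array","items":{"type":"number"},"minItems":1,"maxItems":10},"ty":{"type":"array","items":{"type":"number"},"minItems":1,"maxItems":10},"tz":{"type":"array","items":{"type":"number"},"minItems":1,"maxItems":10},"ax":{"type":"array","items":{"type":"number"},"minItems":1,"maxItems":10},"ay":{"type":"array","items":{"type":"number"},"minItems":1,"maxItems":10},"az":{"type":"array","items":{"type":"number"},"minItems":1,"maxItems":10},"finger_gap":{"type":"array","items":{"type":"number"},"minItems":1,"maxItems":10}},"additionalProperties":false,"required":["tx","ty","tz","ax","ay","az","finger_gap"]},"force":{"type":"number"},"only":{"type":"string"},"quiet":{"type":"boolean"},"lines":{"type":"string"}},"required":["steps"],"additionalProperties":false}. steps is an object with one list for each field, all of the same length, 1 to 10, a row being the entries at one place: tx, ty, tz (the shift in parts of the range, where 1.0 means 1 m), ax, ay, az (a rotation vector in normalised numbers (1 is pi rad)), finger_gap (the opening from 0.0 (shut) to 1.0 (fully open)); each row is the pose to reach, as a shift and turn from the pose commanded when the call began, along the tool's axes at that moment; what a row does not reach only later rows make up. A row lasts 1/8 s, in which the tool goes at most 0.0625 m and 0.188 rad, less where a joint would pass 70% of its speed; a pose out of reach is approached as far as the arm can. The fingers move at their own pace and stop on an object; force is the grip in N (left out, the last holds). Time passes only in rows, so rows that do not move let the fingers close. The tool returns the time, the measured TCP pose, the force, the opening and the grip force at its end. only (a regular expression) keeps the lines of the reply that match it, lines (a string "A,B") keeps lines A to B, and quiet returns only ok. Shift and turn numbers lie between -1 and 1, and a call with a number outside is refused. Input that does not fit is refused with a message, and nothing moves.
- get_state(): the state, without advancing time (a new reading comes with each control period).
- imaging.read_camera(name): name is "scene" or "side" or "wrist"; returns a dict with "pixels" (384x512x3 uint8, red, green, blue), "camera_matrix" (3x3 intrinsics, pixels), "xyz" and "orientation" of the camera in the world. Camera axes: x right, y down, z forward; pixel columns grow to the right and rows downward; lengths in m; the calibration is good to about 2 mm. A picture is of the moment at which its call begins. There is no depth.
- ticket.sign_off(): hands the job in; it is judged then, once.
The state is a dict: "time": time; "qpos": joint angles; "dq": joint speeds; "joint_efforts": joint torques, N m; "eef_pos": TCP position; "tcp_rot": TCP orientation; "contact_force": force on the tool from outside, world axes, zero at the start; "wrist_torque": the same for the moment, N m; "opening": opening from 0.0 (shut) to 1.0 (fully open); "finger_force": force on a finger pad.
Only numpy, scipy, OpenCV 4.12 (cv2) and the standard library are available. Lean on these libraries where they do the work, as an engineer would, in place of code of your own. Each camera call takes 0.05 s, during which the arm holds its last target. There are 200 camera calls.

## Working session

There is one attempt and no reset: what is moved stays moved. The work goes in short steps, Python scripts to look and compute and a tool call to move; the robot and the scene stay as the last step left them, time stands still between calls to the robot, and variables do not carry over. Pictures are saved under pics/ and viewed, at most 10 in all, crops included, and the job is handed in when it is done.

```bash
ls; mkdir -p pics
```

Create h.py:
```python
import numpy as np, cv2, json
from scipy.spatial.transform import Rotation as R
from plant import ctrl, imaging, ticket, get_state
def snap(n,f):
    c=imaging.read_camera(n); cv2.imwrite(f'pics/{f}.png',c['pixels'][:,:,::-1])
    np.savez(f'pics/{f}.npz',K=c['camera_matrix'],p=c['xyz'],q=np.array(c['orientation'])); return c
def ray(f,uv):
    d=np.load(f'pics/{f}.npz'); q=d['q']; M=q if q.shape==(3,3) else R.from_quat(q).as_matrix()
    v=M@np.linalg.solve(d['K'],[uv[0],uv[1],1.]); return d['p'],v/np.linalg.norm(v)
def proj(f,X):
    d=np.load(f'pics/{f}.npz'); q=d['q']; M=q if q.shape==(3,3) else R.from_quat(q).as_matrix()
    v=d['K']@(M.T@(np.array(X)-d['p'])); return v[:2]/v[2]
def tri(obs):
    A=np.zeros((3,3));b=np.zeros(3);L=[ray(*o) for o in obs]
    for p,v in L: P=np.eye(3)-np.outer(v,v);A+=P;b+=P@p
    X=np.linalg.solve(A,b); return X,[float(np.linalg.norm((np.eye(3)-np.outer(v,v))@(X-p))) for p,v in L]
def atz(f,uv,z):
    p,v=ray(f,uv); return p+v*(z-p[2])/v[2]
```

Run:
```python
from h import *
s=get_state(); print(s)
for n in ['scene','side','wrist']: 
    c=snap(n,n+'0'); print(n,c['xyz'],c['orientation'],c['camera_matrix'][0])
a=[cv2.imread(f'pics/{n}0.png') for n in ['scene','side']]
```

```text
pics
plant.py
{'time': 0.0, 'qpos': array([ 1.07499893e+00,  2.87184827e-01,  1.57816090e+00,  2.96748181e-06,
        1.27856396e+00, -1.49985195e-01]), 'dq': array([-0.00124328, -0.00055284, -0.00042199,  0.00132199, -0.0012101 ,
       -0.00081011]), 'joint_efforts': array([-1.19636838e-04, -4.05999005e+01, -2.92617774e+01, -1.48796667e-04,
        5.96650323e-03,  1.08391461e-06]), 'eef_pos': array([0.22845219, 0.63448357, 0.22994309]), 'tcp_rot': array([ 1.72046145e-01,  9.85088210e-01, -1.09819908e-03, -3.68956586e-04]), 'contact_force': array([0.20008276, 0.3872387 , 0.11174984]), 'wrist_torque': array([0.00274388, 0.01593164, 0.03452906]), 'finger_force': 0.0, 'opening': 1.0022218513088825}
scene [ 1.049844   -0.26623204  1.14020863] [ 0.82389874  0.5016968  -0.14194346 -0.22213337] [353.56415847   0.         251.95296466]
side [0.29012377 1.36303273 0.94515978] [-0.07447472  0.86159764 -0.4992116   0.05376618] [443.60679698   0.         252.10373372]
wrist [0.15849848 0.65990554 0.37288714] [0.80913597 0.56793681 0.08620541 0.12375534] [274.75665853   0.         248.55101262]
```

View pics/scene0.png

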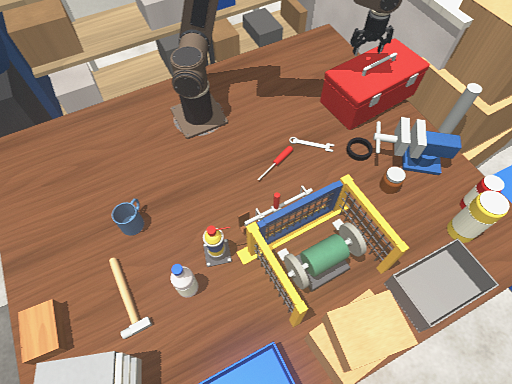

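View pics/side0.png

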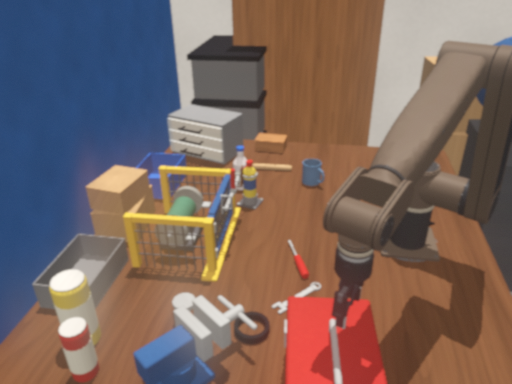

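The scene view shows the red can cap near (211,231), the bolt handle near (277,200), the keeper near (243,220), the cleaner at (184,280) and the gate hinge side near (345,185). The side view is coarse, with the can at (250,185), the bottle at (240,165) and the guard front at about (225,230).

Run:
```python
import cv2,numpy as np
a=cv2.imread('pics/scene0.png')[170:290,165:365]; b=cv2.imread('pics/side0.png')[140:290,150:290]
a=cv2.resize(a,None,fx=4,fy=4,interpolation=cv2.INTER_CUBIC);b=cv2.resize(b,None,fx=4,fy=4,interpolation=cv2.INTER_CUBIC)
cv2.imwrite('pics/c1.png',a);cv2.imwrite('pics/c2.png',b)
for n in ['scene','side']:
    h=cv2.cvtColor(cv2.imread(f'pics/{n}0.png'),cv2.COLOR_BGR2HSV)
    m=(((h[...,0]<6)|(h[...,0]>174))&(h[...,1]>150)&(h[...,2]>70)).astype('uint8')
    k,l,s,c=cv2.connectedComponentsWithStats(m)
    print(n,[(s[i].tolist(),c[i].round(1).tolist()) for i in range(1,k) if s[i,4]>6])
```

```text
scene [([320, 39, 110, 91, 5408], [370.8, 83.3]), ([273, 146, 20, 20, 155], [282.7, 154.9]), ([477, 178, 14, 15, 99], [481.7, 186.3]), ([273, 192, 7, 17, 81], [276.1, 199.8]), ([460, 199, 6, 10, 32], [462.0, 203.9]), ([206, 225, 24, 11, 91], [213.0, 229.8])]
side [([247, 160, 6, 6, 25], [249.2, 162.3]), ([232, 169, 2, 18, 34], [232.5, 177.9]), ([294, 255, 15, 24, 190], [301.2, 266.7]), ([284, 296, 51, 88, 3890], [308.6, 340.9]), ([347, 298, 4, 3, 10], [348.5, 299.2]), ([337, 299, 51, 85, 2976], [360.4, 346.8]), ([61, 337, 17, 12, 123], [69.1, 342.6]), ([72, 370, 24, 13, 144], [84.2, 377.0])]
```

View pics/c1.png

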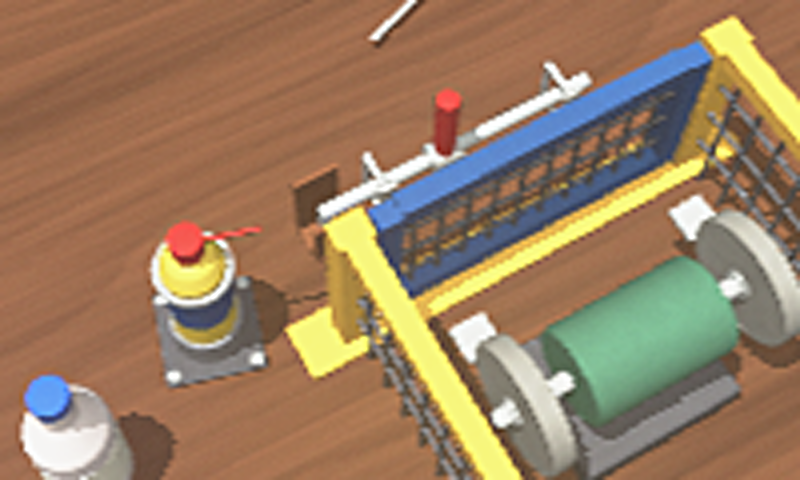

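View pics/c2.png

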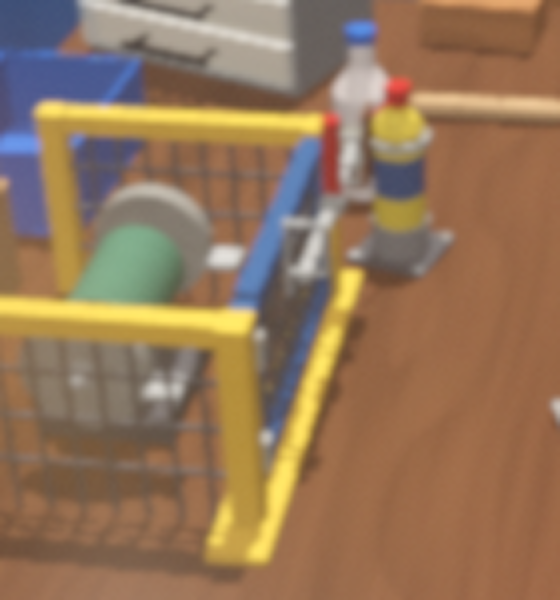

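The scene crop shows the cap top at full-image pixel (211.1,228.1), the handle top at (276.9,194.4) and the handle foot at (276.7,207.5). In the side crop the cap top is at (249.5,161) and the handle top is at (232.4,168.8). The straw points along the gate towards the guard.

Run:
```python
from h import *
print('cap',tri([('scene0',(211.1,228.3)),('side0',(249.5,160.8))]), atz('scene0',(211.1,228.3),.192))
print('handle top',tri([('scene0',(276.9,194.6)),('side0',(232.4,169))]),atz('scene0',(276.9,194.6),.257))
C=lambda x,y:(165+x/4,170+y/4)
for n,p,z in [('hingepost top',C(728,35),.2),('postfree top',C(350,228),.2),('gate hinge end top mid',C(702,55),.2),('gate free end',C(388,215),.2),('rod hinge end',C(585,82),.175),('rod near nose',C(325,210),.175),('bottle cap',C(48,392),.19),('canbase',C(205,345),.0)]: print(n,atz('scene0',p,z).round(3))
```

```text
cap (array([ 0.60197254, -0.18414251,  0.19162252]), [0.0010596851115004771, 0.0010596851115007347]) [ 0.60324537 -0.18383463  0.192     ]
handle top (array([0.6221113 , 0.02199869, 0.25616554]), [0.0013973080340793618, 0.0013973080340791697]) [0.62394396 0.02210756 0.257     ]
hingepost top [0.648 0.264 0.2  ]
postfree top [ 0.659 -0.076  0.2  ]
gate hinge end top mid [0.654 0.236 0.2  ]
gate free end [ 0.662 -0.046  0.2  ]
rod hinge end [0.622 0.153 0.175]
rod near nose [ 0.627 -0.08   0.175]
bottle cap [ 0.669 -0.316  0.19 ]
canbase [ 0.616 -0.193  0.   ]
```

Add to h.py:
```python
def rel(X,yaw=0):
    s=get_state(); M=R.from_quat(s['tcp_rot']).as_matrix(); return (M.T@(np.array(X)-s['eef_pos'])).round(4)
```

Run:
```python
from h import *
for X in [(.45,.15,.33),(.602,-.184,.30)]: print(rel(X))
```

```text
[-0.3726 -0.381  -0.0992]
[-0.6288 -0.6437 -0.0688]
```

Request:
nudge_tcp(steps={"tx":[0, -0.045, -0.373, -0.373, -0.373, -0.373, -0.373, -0.373, -0.373, -0.373], "ty":[0, -0.045, -0.381, -0.381, -0.381, -0.381, -0.381, -0.381, -0.381, -0.381], "tz":[-0.06, -0.1, -0.1, -0.1, -0.1, -0.1, -0.1, -0.1, -0.1, -0.1], "ax":[0, 0, 0, 0, 0, 0, 0, 0, 0, 0], "ay":[0, 0, 0, 0, 0, 0, 0, 0, 0, 0], "az":[0, 0, 0, 0, 0, 0, 0, 0, 0, 0], "finger_gap":[0, 0, 0, 0, 0, 0, 0, 0, 0, 0]})

```text
time: 1.4
eef_pos: [0.451, 0.1478, 0.3312]
tcp_rot: [0.173, 0.985, -0.0, 0.0]
contact_force: [1.0, 0.1, 0.1]
opening: -0.004
finger_force: 0.0
```

Run:
```python
from h import *
snap('wrist','w1'); print(rel((.602,-.184,.28)), proj('w1',(.622,.022,.256)),proj('w1',(.602,-.184,.192)))
```

```text
[-0.253  -0.257   0.0525] [192.13725002 380.08646003] [ 53.90490025 363.37064125]
```

Request:
nudge_tcp(steps={"tx":[-0.253, -0.253, -0.253, -0.253, -0.253, -0.253, -0.253, -0.253], "ty":[-0.257, -0.257, -0.257, -0.257, -0.257, -0.257, -0.257, -0.257], "tz":[0.03, 0.03, 0.03, 0.03, 0.03, 0.052, 0.052, 0.052], "ax":[0, 0, 0, 0, 0, 0, 0, 0], "ay":[0, 0, 0, 0, 0, 0, 0, 0], "az":[0, 0, 0, 0, 0, 0, 0, 0], "finger_gap":[0, 0, 0, 0, 0, 0, 0, 0]})

```text
time: 2.45
eef_pos: [0.6012, -0.1768, 0.2789]
tcp_rot: [0.172, 0.985, 0.0, -0.001]
contact_force: [-0.0, 0.2, 0.4]
opening: 0.0
finger_force: 0.0
```

Run:
```python
from h import *
snap('wrist','w2'); snap('side','s2');print(rel((.602,-.184,.20)), proj('w2',(.622,.022,.256)),proj('w2',(.602,-.184,.192)))
```

```text
[-0.0029 -0.0073  0.0805] [568.80530462 150.65753182] [241.07388601 197.25977529]
```

View pics/w2.png

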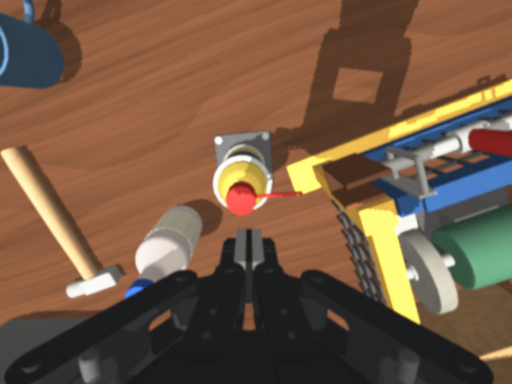

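The wrist view shows the cap top at about (242,200), close to the predicted (241,197). The cleaner at (165,245) and the guard post at (378,215) are clear of the fingers.

```bash
python3 -c "
from h import *
X=tri([('scene0',(211.1,228.3)),('side0',(249.5,160.8)),('w2',(242,199))]);print(X);print(rel(list(X[0][:2])+[.197]))"
```

```text
(array([ 0.60262149, -0.18393236,  0.19218226]), [0.0006506537510928188, 0.0016428350567363104, 0.0010899060117203565])
[-0.0035 -0.007   0.0835]
```

Request:
nudge_tcp(steps={"tx":[-0.003, -0.003, -0.003, -0.003], "ty":[-0.007, -0.007, -0.007, -0.007], "tz":[0.04, 0.083, 0.083, 0.083], "ax":[0, 0, 0, 0], "ay":[0, 0, 0, 0], "az":[0, 0, 0, 0], "finger_gap":[0, 0, 0, 0]})

```text
time: 3.05
eef_pos: [0.6029, -0.1846, 0.1991]
tcp_rot: [0.171, 0.985, -0.0, 0.002]
contact_force: [0.6, -0.4, 0.5]
opening: 0.003
finger_force: 0.0
```

Request:
nudge_tcp(steps={"tx":[0, 0, 0, 0, 0], "ty":[0, 0, 0, 0, 0], "tz":[0.004, 0.008, 0.011, 0.011, 0.011], "ax":[0, 0, 0, 0, 0], "ay":[0, 0, 0, 0, 0], "az":[0, 0, 0, 0, 0], "finger_gap":[0, 0, 0, 0, 0]})

```text
time: 3.68
eef_pos: [0.6029, -0.1852, 0.1866]
tcp_rot: [0.172, 0.985, -0.0, 0.002]
contact_force: [1.5, -0.2, 4.6]
opening: 0.0
finger_force: 2.5
```

Request:
nudge_tcp(steps={"tx":[0, 0, 0], "ty":[0, 0, 0], "tz":[0.002, 0.003, 0.003], "ax":[0, 0, 0], "ay":[0, 0, 0], "az":[0, 0, 0], "finger_gap":[0, 0, 0]})

```text
time: 4.05
eef_pos: [0.603, -0.1853, 0.186]
tcp_rot: [0.172, 0.985, -0.0, 0.002]
contact_force: [-1.1, 2.5, 13.2]
opening: 0.003
finger_force: 6.5
```

Request:
nudge_tcp(steps={"tx":[0, 0, 0, 0], "ty":[0, 0, 0, 0], "tz":[-0.02, -0.06, -0.1, -0.1], "ax":[0, 0, 0, 0], "ay":[0, 0, 0, 0], "az":[0, 0, 0, 0], "finger_gap":[0, 0, 0, 0]})

```text
time: 4.55
eef_pos: [0.6028, -0.1857, 0.2864]
tcp_rot: [0.172, 0.985, -0.001, 0.003]
contact_force: [0.4, 0.5, 0.2]
opening: 0.003
finger_force: 0.0
```

```bash
python3 -c "
from h import *
X=(.6225,.022);print(rel(X+(.30,)),rel(X+(.222,)))"
```

```text
[ 0.0518  0.2021 -0.0142] [0.0523 0.2022 0.0638]
```

Request:
nudge_tcp(steps={"tx":[0, 0.052, 0.052, 0.052, 0.052, 0.052, 0.052], "ty":[0, 0.202, 0.202, 0.202, 0.202, 0.202, 0.202], "tz":[-0.03, -0.03, -0.03, -0.03, -0.02, -0.015, -0.015], "ax":[0, 0, 0, 0, 0, 0, 0], "ay":[0, 0, 0, 0, 0, 0, 0], "az":[0, 0, 0, 0, 0, 0, 0], "finger_gap":[0, 1, 1, 1, 1, 1, 1]})

```text
time: 5.42
eef_pos: [0.6208, 0.0212, 0.2954]
tcp_rot: [0.173, 0.985, -0.001, -0.002]
contact_force: [-0.3, 0.2, -0.1]
opening: 1.0
finger_force: 0.0
```

Run:
```python
from h import *
snap('wrist','w3'); snap('scene','s3'); print(rel((.6225,.022,.222)), proj('w3',(.622,.022,.257)))
```

```text
[-0.0007  0.0015  0.0749] [250.31407364 216.07983254]
```

View pics/w3.png

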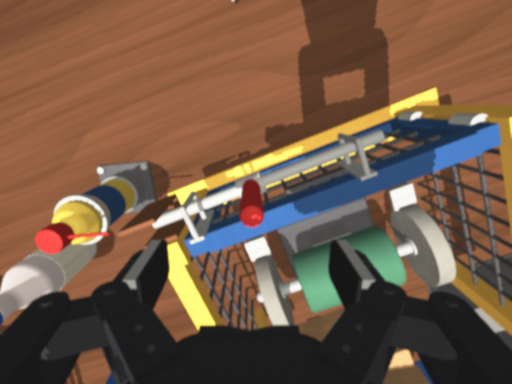

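The handle top is at about (252,216) in the wrist view, as predicted (250,216), and centred between the open fingers.

Request:
nudge_tcp(steps={"tx":[0, 0, 0, 0, 0, 0, 0], "ty":[0.0015, 0.0015, 0.0015, 0.0015, 0.0015, 0.0015, 0.0015], "tz":[0.04, 0.075, 0.075, 0.075, 0.075, 0.075, 0.075], "ax":[0, 0, 0, 0, 0, 0, 0], "ay":[0, 0, 0, 0, 0, 0, 0], "az":[0, 0, 0, 0, 0, 0, 0], "finger_gap":[1, 1, 1, 0, 0, 0, 0]}, force=60)

```text
time: 6.4
eef_pos: [0.6223, 0.0237, 0.2237]
tcp_rot: [0.172, 0.985, -0.001, 0.001]
contact_force: [-1.2, -2.3, -0.3]
opening: 0.196
finger_force: 58.4
```

Request:
nudge_tcp(steps={"tx":[0, 0, 0, 0, 0], "ty":[0, 0, 0, 0, 0], "tz":[-0.006, -0.012, -0.017, -0.017, -0.017], "ax":[0, 0, 0, 0, 0], "ay":[0, 0, 0, 0, 0], "az":[0, 0, 0, 0, 0], "finger_gap":[0, 0, 0, 0, 0]})

```text
time: 7.02
eef_pos: [0.6219, 0.0238, 0.2392]
tcp_rot: [0.172, 0.985, -0.0, -0.0]
contact_force: [0.7, -3.0, -3.0]
opening: 0.19
finger_force: 58.5
```

Run:
```python
from h import *
snap('scene','s4');snap('wrist','w4')
M=R.from_quat(get_state()['tcp_rot']).as_matrix()
print(M.T@np.array([-.027,1,0])*.033)
```

```text
[ 1.20248828e-02  3.07440385e-02 -1.29763473e-05]
```

Request:
nudge_tcp(steps={"tx":[0, 0.003, 0.006, 0.009, 0.012, 0.012], "ty":[0, 0.0075, 0.015, 0.023, 0.031, 0.031], "tz":[-0.001, -0.001, -0.001, -0.001, -0.001, -0.001], "ax":[0, 0, 0, 0, 0, 0], "ay":[0, 0, 0, 0, 0, 0], "az":[0, 0, 0, 0, 0, 0], "finger_gap":[0, 0, 0, 0, 0, 0]})

```text
time: 7.88
eef_pos: [0.6209, 0.0584, 0.2402]
tcp_rot: [0.172, 0.985, 0.0, -0.0]
contact_force: [0.0, -2.7, -4.0]
opening: 0.194
finger_force: 58.6
```

Run:
```python
from h import *
snap('scene','s5')
a=[cv2.resize(cv2.imread(f'pics/{n}.png')[150:250,215:365],None,fx=5,fy=3*5/5,interpolation=cv2.INTER_CUBIC) for n in ['s5']]
cv2.imwrite('pics/c5.png',cv2.resize(cv2.imread('pics/s5.png')[150:260,200:360],None,fx=5,fy=5,interpolation=cv2.INTER_CUBIC))
```

```text
(no output)
```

View pics/c5.png

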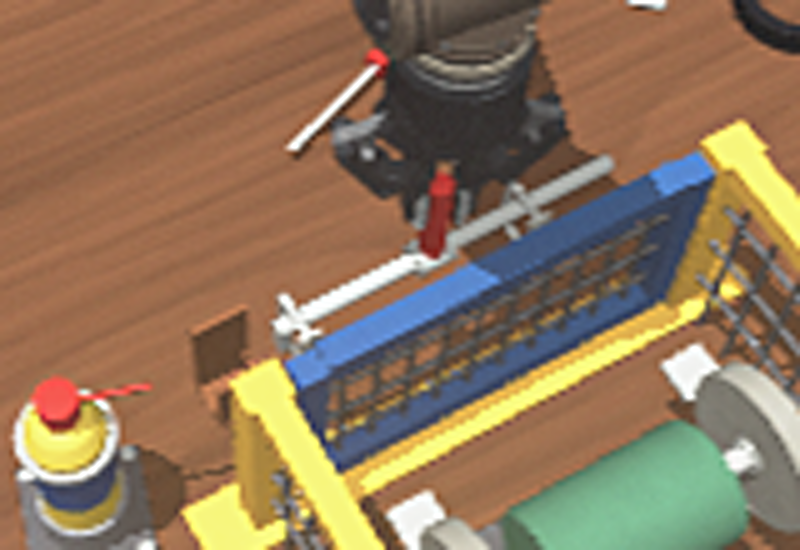

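The scene shows the handle drawn back and the rod end at about (257,215), clear of the brown keeper at (244,217), with the gate still shut. The can's cap is up.

Run:
```python
from h import *
s=get_state();p=s['eef_pos'];H=np.array([.6484,.244,p[2]])
for t in [.05,.1,.15,.2,.25,.3,.345]:
    print(t,rel(H+R.from_rotvec([0,0,-t]).apply(p-H)))
```

```text
0.05 [ 0.0093 -0.0016  0.    ]
0.1 [ 0.0186 -0.0028  0.    ]
0.15 [ 0.028  -0.0035  0.    ]
0.2 [ 0.0373 -0.0037  0.    ]
0.25 [ 0.0467 -0.0034  0.    ]
0.3 [ 0.0561 -0.0027  0.0001]
0.345 [ 0.0645 -0.0016  0.0001]
```

Careful with the scale: turns go in shares of pi rad. That gives: 0.345 rad / 3.1416 = 0.1098.

Request:
nudge_tcp(steps={"tx":[0.009, 0.0185, 0.028, 0.037, 0.0465, 0.056, 0.0645, 0.0645, 0.0645], "ty":[-0.0015, -0.003, -0.0035, -0.0035, -0.0035, -0.0025, -0.0015, -0.0015, -0.0015], "tz":[0, 0, 0, 0, 0, 0, 0, 0, 0], "ax":[0, 0, 0, 0, 0, 0, 0, 0, 0], "ay":[0, 0, 0, 0, 0, 0, 0, 0, 0], "az":[0.0159, 0.0318, 0.0477, 0.0637, 0.0796, 0.0955, 0.1098, 0.1098, 0.1098], "finger_gap":[0, 0, 0, 0, 0, 0, 0, 0, 0]})

```text
time: 9.05
eef_pos: [0.5605, 0.0773, 0.2407]
tcp_rot: [0.338, 0.941, -0.0, 0.001]
contact_force: [0.7, -4.3, -3.8]
opening: 0.191
finger_force: 58.7
```

Run:
```python
from h import *
snap('scene','s6'); cv2.imwrite('pics/c6.png',cv2.resize(cv2.imread('pics/s6.png')[140:260,190:360],None,fx=4,fy=4,interpolation=cv2.INTER_CUBIC))
```

```text
(no output)
```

View pics/c6.png

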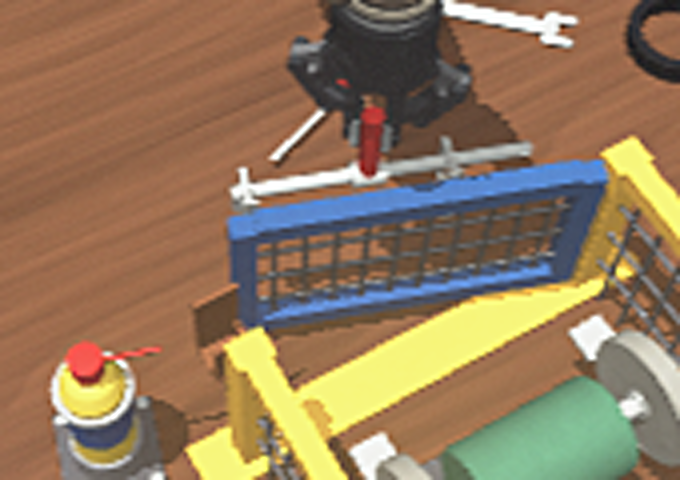

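The gate stands open: its free edge top is at crop (240,218), full-image (250,194.5), and the handle is still gripped. I'll check the angle and settle a moment before handing in.

Run:
```python
from h import *
e=atz('scene0',(190+240/4,140+221/4),.2);print(e, np.arctan2(-(e-[.6484,.244,.2])[0],-(e-[.6484,.244,.2])[1])-.027)
```

```text
[ 0.56035901 -0.03357084  0.2       ] 0.2801463154023752
```

Request:
nudge_tcp(steps={"tx":[0, 0, 0], "ty":[0, 0, 0], "tz":[0, 0, 0], "ax":[0, 0, 0], "ay":[0, 0, 0], "az":[0, 0, 0], "finger_gap":[0, 0, 0]})

```text
time: 9.48
eef_pos: [0.5604, 0.0774, 0.2405]
tcp_rot: [0.338, 0.941, -0.0, 0.0]
contact_force: [1.2, -5.2, -3.1]
opening: 0.189
finger_force: 58.8
```

```bash
python3 -c "
from plant import ctrl, imaging, ticket, get_state
print(ticket.sign_off())"
```

```text
the job is handed in; nothing more can be done
None
```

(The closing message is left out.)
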